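Knock a welding filter plate out of its jig and present it label up

TASK

Pick up the mallet and knock the jig's sprung ejector pin fully home with it, so that the welding filter plate rises out of its slot, then set the mallet back down on the bench and let go of it. Find the plate's frosted end by the small corner notch, take the plate by its other, clear half, and hold it up at least 20 cm above the bench, tipped over so that the label face looks upward (45 degrees or flatter, not upright), finishing while you still hold it there. Do not push the pin with the hand or the arm, and leave the tin, the tape roll and the screwdriver where they are.

Things in the scene. Friction and masses are not known exactly. Their poses are not given: they have to be found in the camera images.
- jig: Fixed aluminium jig, 220 x 50 mm, 62 mm high, at any heading. Origin: centre of its underside; x along its length, z up. A slot in its top, 104 x 12.5 mm, centred, along x, holds the plate on edge. On its top, 92 mm from the centre along +x and -x, stand the ejector pin at one end and a plain fixed bolt (10 mm high, 16 mm head) at the other; which end is which changes.
- pin_collar: Dark steel collar round the ejector pin, 26 mm wide, 4 mm high, on one end of the jig's top; origin at the centre of its underside, 62 mm above the bench.
- pin_top (a point): Centre of the flat top of the ejector pin, a bright steel pin 12 mm across standing out of the collar: 86 mm above the bench at the start (24 mm above the jig's top), 70 mm when fully home.
- pin (a joint): Travel of the ejector pin straight down, m: 0 up, 0.016 fully home on its stop. Moving it takes about 7 to 12 N (friction brake, spring, plate), plus 25 N per m/s of speed; the brake keeps it where it was driven. The bar under the plate rises 1.6 times as far, so the plate comes up 25.6 mm in all.
- plate: Filter plate 100 x 50 x 9 mm, 0.09 kg, on edge in the slot: its top 2 mm below the jig's at first, 23 mm out with the pin home. Origin at its centre. x: along its length to the notched end, whose faces are frosted pale over 32 mm (the other 68 mm is clear dark glass). y: out of the label face. z: to the edge with the notch (up in the jig). Notch up and at the left as you look: the label faces you.
- notch (a point): The notch: 10 mm (along x) by 8 mm (along z) missing from the plate's upper corner at its frosted end; this point is the middle of the missing piece. It may be at the pin's end of the jig or at the other.
- label (a point): Centre of the paper label (22 x 32 mm) on the label face at the frosted end; hidden while the plate is down in the slot.
- mallet: Rubber mallet, about 0.32 kg, standing on a flat face of its head, handle level. Origin: centre of the head, 36 mm above the bench. Head: cylinder 52 mm wide, 72 mm high along z, striking faces at z = -36 and +36 mm. Wooden handle, flat-sided, 22 mm wide (y), 26 mm high (z), from the head along -x to x = -170 mm, at the origin's height. Balances about 15 mm from the origin, handle side.
- tin: Open steel tin, 72 mm wide and 90 mm high; origin under its centre. Leave alone.
- tape: Roll of grey tape lying flat, 90 mm wide and 24 mm high; origin under its centre. Leave alone.
- screwdriver: Screwdriver lying on the bench; origin under its middle. Leave alone.
Things that resemble listed ones, but are neither listed nor needed, are in the scene too. There is more than one size of the plate; the one meant has the size given above.

How it is judged:
By the outcome, as a careful person would: the job done as asked, in the order asked, and still so for the second after the job is handed in, while the arm keeps its last pose, push and grip.
It also fails if it takes over 48 s, if anything falls off the work surface, if the arm or the gripper's body presses on something with over 40 N, if the wrist force passes 120 N, or if a joint passes its speed limit or range.

ROBOT

A 6-joint arm with a two-finger parallel gripper is mounted at the origin on the work surface. World frame = base frame: x ahead of the robot, y to its left, z up, the work surface at z = 0. Lengths are in m, angles in rad, forces in N, time in s.
With the tool pointing down it reaches from about 0.3 to 0.75 m from the base axis. Payload 8.5 kg.
Tool frame: the origin (TCP) lies between the finger pads, 19 mm behind the fingertips; this is the grasp point; z points along the fingers, y is the line along which they close (so a half turn about z gives the same grasp; the last joint's range is limited). The gripper opens to 88 mm and grips with 3 to 60 N. Pads are 18 mm wide; open, the fingers measure 123 mm over their backs; the gripper's body (75 mm by 187 mm) begins 45 mm behind the grasp point.
Start: joints at [-1.484, 0.381, 1.297, -0, 1.464, -0.215], TCP at [0.163, -0.525, 0.257] pointing down, gripper open.
Joint ranges: [-3.11, 3.11], [-0.89, 2.33], [0.22, 2.48], [-1.42, 4.56], [0.17, 2.85], [-2.88, 2.88]. Speed limits (rad/s): [2.39, 2.39, 3.14, 3.14, 3.14, 3.14].

INTERFACE

Orientations are given as [roll, pitch, yaw] about the fixed x, y, z axes, in that order (R = Rz(yaw) Ry(pitch) Rx(roll)).
In Python, from station import bot gives the robot as it stands.
- The arm moves only by the shell command python3 -m jog 'ROWS' [OPENING] [FORCE]. ROWS is JSON, a list of rows, each an object of numbers: "tx", "ty", "tz": the shift along the tool's x, y, z each as a share of 0.8 m, from -1 to 1; "wx", "wy", "wz": the turn, a rotation vector about the tool's x, y, z each as a share of 360 degrees, from -1 to 1. In form: [{"tx": .., "ty": .., "tz": .., "wx": .., "wy": .., "wz": ..}, ...]. A call has 1 to 20 rows; each row is the pose to reach, as a shift and turn from the pose commanded when the call began, along the tool's axes at that moment, turning the shorter way round; what a row does not reach only later rows make up. A row lasts 1/8 s, in which the tool goes at most 62.5 mm and 10.7 degrees, less where a joint would pass 70% of its speed; a pose out of reach is approached as far as the arm can. A call with a number of a shift or a turn outside -1 to 1 is refused whole. A call with a gripper value outside its range is refused whole. OPENING is the closure, from 0 (fully open) to 1 (shut), set as the call begins (- or left out, the last holds). The fingers move at their own pace and stop on an object; FORCE is the grip in N (left out, the last holds). Time passes only in rows, so rows that repeat a pose let the fingers close. It gives the time, the measured TCP pose, the force, the opening and the grip force at its end, in the units of the state.
- bot.sense(): the state, without advancing time (a new reading comes with each control period).
- bot.capture(name): name is "scene" or "side" or "wrist"; returns the picture (420x560x3 uint8, red, green, blue); there is no depth.
- bot.camera_params(name): a dict with "fovy" (degrees; the focal length in pixels is half the picture's height over the tangent of half this angle, whatever the lens; pixels are square), "cx", "cy" (the principal point, pixels), "extrinsics" (4x4, takes a point from world to camera coordinates). Camera axes: x right, y up, looking along -z (the intrinsics and any distortion apply to the point x, -y, -z); pixel columns grow to the right and rows downward; lengths in m; the calibration is good to about 2 mm. A picture is of the moment at which its call begins: read the wrist's pose just before it. camera_params takes no time and is no camera call; for the wrist camera it gives the pose at the moment of the call.
- bot.hand_in(): hands the job in; it is judged then, once.
The state is a dict: "time_s": time; "joint_positions": joint angles; "qd": joint speeds; "tau": joint torques, N m; "eef_pos": TCP position; "ee_rot": TCP orientation; "ft_force": force on the tool from outside, world axes, zero at the start; "moment": the same for the moment, N m; "width": finger opening in m; "grip_force": force on a finger pad.
Only numpy, scipy, OpenCV 4.12 (cv2) and the standard library are available. Lean on these libraries where they do the work, as an engineer would, in place of code of your own. Each camera call takes 0.05 s, during which the arm holds its last target. There are 200 camera calls.

## Working session

There is one attempt and no reset: what is moved stays moved. The work goes in short steps, Python scripts to look and compute and a shell command to move; the robot and the scene stay as the last step left them, time stands still between calls to the robot, and variables do not carry over. Pictures are saved under pics/ and viewed, at most 10 in all, crops included, and the job is handed in when it is done.

```bash
mkdir -p pics; ls; cat > h.py <<'E'
import numpy as np, cv2
from station import bot
from scipy.spatial.transform import Rotation as R
def cam(n):
    p=bot.camera_params(n); f=210/np.tan(np.radians(p['fovy'])/2)
    return f,p['cx'],p['cy'],np.array(p['extrinsics']),p
def snap(n,fn=None):
    im=bot.capture(n)
    if fn: cv2.imwrite('pics/'+fn,im[:,:,::-1])
    return im
def ray(c,u,v):
    f,cx,cy,E,p=c
    d=E[:3,:3].T@np.array([(u-cx)/f,-(v-cy)/f,-1]); o=-E[:3,:3].T@E[:3,3]
    return o,d
def onz(c,u,v,z):
    o,d=ray(c,u,v); return o+d*(z-o[2])/d[2]
def proj(c,P):
    f,cx,cy,E,p=c
    q=E[:3,:3]@np.array(P)+E[:3,3]; return np.array([cx+f*q[0]/-q[2],cy-f*q[1]/-q[2]])
def rel(P=None,rpy=None):
    "shares from current measured pose to target"
    s=bot.sense(); T=R.from_euler('xyz',s['ee_rot'])
    t=T.inv().apply(np.array(P)-s['eef_pos'])/0.8
    w=(T.inv()*R.from_euler('xyz',rpy)).as_rotvec()/(2*np.pi) if rpy is not None else np.zeros(3)
    return t.round(4),w.round(4)
E
python3 - <<'E'
from h import *
s=bot.sense(); print({k:np.round(v,3) for k,v in s.items()})
for n in ['scene','side','wrist']:
    c=cam(n); p=dict(c[4]); print(n,c[0],p.keys(),p['cx'],p['cy'],{k:v for k,v in p.items() if k not in('extrinsics',)}, np.round(-c[3][:3,:3].T@c[3][:3,3],3))
    np.save(f'pics/{n}0.npy',snap(n,n+'0.png'))
a=cv2.imread('pics/scene0.png');b=cv2.imread('pics/side0.png')
E
```

```text
pics
{'time_s': np.float64(0.0), 'joint_positions': array([-1.484,  0.381,  1.298, -0.   ,  1.464, -0.215]), 'qd': array([-0.001,  0.001,  0.   ,  0.   ,  0.001, -0.   ]), 'tau': array([-2.0000e-03, -4.3794e+01, -2.2456e+01,  7.1000e-02,  3.5000e-02,
       -0.0000e+00]), 'eef_pos': array([ 0.163, -0.525,  0.257]), 'ee_rot': array([-3.14 , -0.   ,  0.302]), 'ft_force': array([-0.507,  0.487,  0.091]), 'moment': array([-0.016,  0.01 ,  0.014]), 'grip_force': np.float64(0.0), 'width': np.float64(0.088)}
scene 411.47514395280785 dict_keys(['fovy', 'cx', 'cy', 'extrinsics']) 278.96143886016284 214.0194403238062 {'fovy': 54.07579584849687, 'cx': 278.96143886016284, 'cy': 214.0194403238062} [ 1.267 -0.074  0.614]
side 382.71815153248 dict_keys(['fovy', 'cx', 'cy', 'extrinsics']) 276.4516524206591 209.8258876044401 {'fovy': 57.507739979358774, 'cx': 276.4516524206591, 'cy': 209.8258876044401} [0.386 0.6   0.66 ]
wrist 343.13764673293224 dict_keys(['fovy', 'cx', 'cy', 'extrinsics']) 284.75496081602637 203.8635711832222 {'fovy': 62.93320626542948, 'cx': 284.75496081602637, 'cy': 203.8635711832222} [ 0.228 -0.506  0.385]
```

View pics/scene0.png

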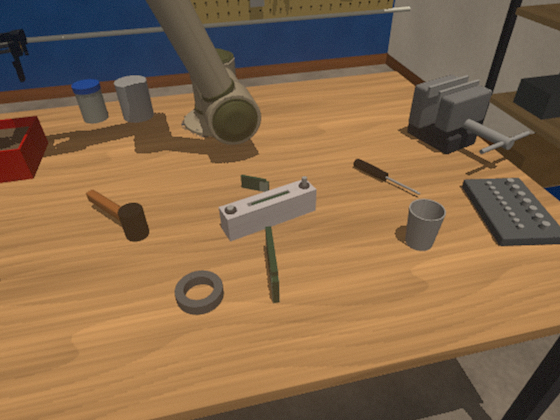

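View pics/side0.png

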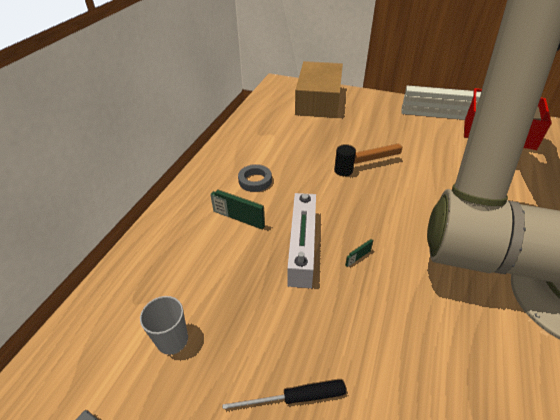

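Scene view: mallet head at (133,222), with the handle to (90,195). The jig is at (268,208), with top hardware at (231,210) and (304,185). Loose plates lie at (272,265) and (255,183), tape at (200,292), tin at (424,225) and screwdriver at (385,177). Candidate plates: side (238,208), a larger upright one; side (360,252), a small one; and the one in the jig slot at (302,228), which fits because it sits in the jig. I'll measure and enlarge the jig.

```bash
python3 - <<'E'
from h import *
sc,sd=cam('scene'),cam('side')
A=np.load('pics/scene0.npy');B=np.load('pics/side0.npy')
a=cv2.resize(A[165:245,205:325],(600,400),interpolation=cv2.INTER_CUBIC)
b=cv2.resize(B[185:295,270:330],(327,600),interpolation=cv2.INTER_CUBIC)
im=np.zeros((600,800,3),np.uint8); 
a=cv2.resize(a,(470,313)); im[:313,:470]=a; im[:600,472:799]=b
cv2.imwrite('pics/crop1.png',im[:,:,::-1])
def p(n,x):print(n,np.round(x,3))
p('jig endL sc',onz(sc,231,209,.07));p('jig endR sc',onz(sc,304,185,.07))
p('jig far sd',onz(sd,305,198,.07));p('jig near sd',onz(sd,301,261,.07))
p('malhead top sc',onz(sc,132,209,.072));p('head top sd',onz(sd,345,151,.072))
p('handle end sc',onz(sc,90,193,.049));p('handle end sd',onz(sd,401,148,.036))
p('tape',onz(sc,199,290,.012)); p('tin',onz(sc,425,210,.09));p('bigplate',onz(sd,238,210,.025));p('sd',onz(sd,290,395,.01))
E
```

```text
jig endL sc [ 0.574 -0.031  0.07 ]
jig endR sc [0.528 0.143 0.07 ]
jig far sd [ 0.565 -0.024  0.07 ]
jig near sd [0.517 0.151 0.07 ]
malhead top sc [ 0.524 -0.236  0.072]
head top sd [ 0.523 -0.231  0.072]
handle end sc [ 0.405 -0.343  0.049]
handle end sd [ 0.388 -0.349  0.036]
tape [ 0.731 -0.118  0.012]
tin [0.7   0.348 0.09 ]
bigplate [0.716 0.023 0.025]
sd [0.46  0.374 0.01 ]
```

View pics/crop1.png

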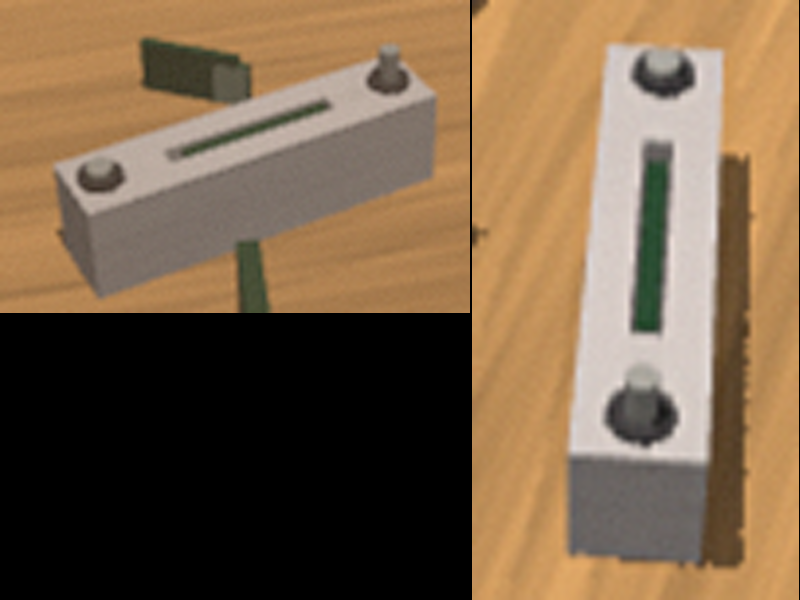

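Scene crop: the tall pin in its collar is at the right end (scene (304,178), side (302,254)) and the low bolt is at the other end. The gap in the slot, at the bolt end (side (304,213)), suggests that the notch is there. The pin is therefore at +y. Next I hover over the mallet for a closer wrist view.

```bash
python3 - <<'E'
from h import *
sc,sd=cam('scene'),cam('side')
print('pin',onz(sc,304.06,178.3,.086).round(4),onz(sd,301.7,254.4,.086).round(4))
print('bolt',onz(sc,230.5,207.6,.072).round(4),onz(sd,305,196.4,.072).round(4))
print('notch end gap',onz(sd,270+(655-472)/5.45,185+152/5.45,.055).round(4))
print(rel([.484,-.267,.20],[np.pi,0,.72]))
E
```

```text
pin [0.5243 0.1442 0.086 ] [0.5168 0.148  0.086 ]
bolt [ 0.5716 -0.031   0.072 ] [ 0.5664 -0.0274  0.072 ]
notch end gap [0.5576 0.0082 0.055 ]
(array([ 0.4784, -0.1887,  0.0715]), array([-0.0002, -0.0001, -0.0666]))
```

```bash
T='{"tx":0.478,"ty":-0.189,"tz":0.07,"wz":-0.0666}'; python3 -m jog '[{"tx":0.478,"ty":-0.189,"tz":0.07,"wz":-0.0666},{"tx":0.478,"ty":-0.189,"tz":0.07,"wz":-0.0666},{"tx":0.478,"ty":-0.189,"tz":0.07,"wz":-0.0666},{"tx":0.478,"ty":-0.189,"tz":0.07,"wz":-0.0666},{"tx":0.478,"ty":-0.189,"tz":0.07,"wz":-0.0666},{"tx":0.478,"ty":-0.189,"tz":0.07,"wz":-0.0666},{"tx":0.478,"ty":-0.189,"tz":0.07,"wz":-0.0666},{"tx":0.478,"ty":-0.189,"tz":0.07,"wz":-0.0666},{"tx":0.478,"ty":-0.189,"tz":0.07,"wz":-0.0666}]' 0
python3 - <<'E'
from h import *
import pickle
pickle.dump(cam('wrist'),open('pics/w1.pkl','wb')); snap('wrist','w1.png')
E
```

```text
validation failed for argument at $[0]...
```

View pics/w1.png

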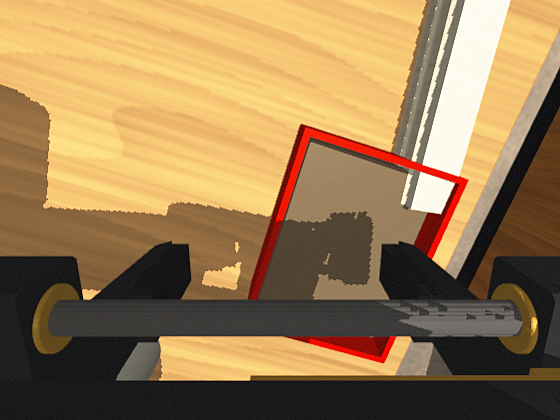

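The move was refused, so the wrist picture is still from the start pose: it shows the red box and no mallet. I'll retry with all six keys in each row.

```bash
python3 -m jog '[{"tx":0.478,"ty":-0.189,"tz":0.07,"wx":0,"wy":0,"wz":-0.0666},{"tx":0.478,"ty":-0.189,"tz":0.07,"wx":0,"wy":0,"wz":-0.0666},{"tx":0.478,"ty":-0.189,"tz":0.07,"wx":0,"wy":0,"wz":-0.0666},{"tx":0.478,"ty":-0.189,"tz":0.07,"wx":0,"wy":0,"wz":-0.0666},{"tx":0.478,"ty":-0.189,"tz":0.07,"wx":0,"wy":0,"wz":-0.0666},{"tx":0.478,"ty":-0.189,"tz":0.07,"wx":0,"wy":0,"wz":-0.0666},{"tx":0.478,"ty":-0.189,"tz":0.07,"wx":0,"wy":0,"wz":-0.0666},{"tx":0.478,"ty":-0.189,"tz":0.07,"wx":0,"wy":0,"wz":-0.0666},{"tx":0.478,"ty":-0.189,"tz":0.07,"wx":0,"wy":0,"wz":-0.0666}]' 0
python3 - <<'E'
from h import *
import pickle
print(bot.sense()['time_s'],bot.sense()['eef_pos'])
pickle.dump(cam('wrist'),open('pics/w1.pkl','wb')); snap('wrist','w2.png')
E
```

```text
time_s: 1.32
eef_pos: [0.4833, -0.2675, 0.2014]
ee_rot: [-3.141, 0.0, 0.72]
ft_force: [-0.2, 0.0, -0.7]
width: 0.0883
grip_force: 0.0
1.325 [ 0.48325103 -0.26751424  0.20142336]
```

View pics/w2.png

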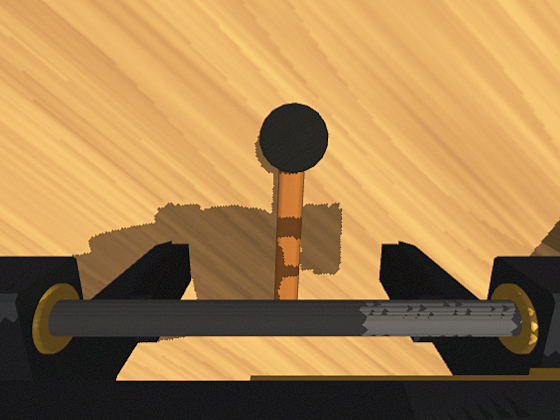

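The mallet's head top is centred at (294,137). The handle's centreline runs from about (291,180) to (287,290).

```bash
python3 - <<'E'
from h import *
import pickle
c=pickle.load(open('pics/w1.pkl','rb'))
im=cv2.imread('pics/w2.png'); hsv=cv2.cvtColor(im,cv2.COLOR_BGR2HSV)
(x,y),r=(0,0),0
m=(im.max(2)<60).astype(np.uint8); m[240:]=0; m[:90]=0;m[:,:240]=0;m[:,345:]=0
m=cv2.morphologyEx(m,cv2.MORPH_OPEN,np.ones((9,9)))
cs=max(cv2.findContours(m,0,2)[0],key=cv2.contourArea); (x,y),r=cv2.minEnclosingCircle(cs); print(x,y,r)
h=onz(c,x,y,.072); print('head',h, 'r',r/c[0]*(c[3][:3,:3]@h+c[3][:3,3])[2])
s=(hsv[:,:,1]>185).astype(np.uint8)
for v in (180,195,250,285):
    us=np.where((hsv[v,250:330,1]>165))[0]+250; print(v,us.min() if len(us) else 0,us.max() if len(us) else 0,len(us))
for (u,v) in ((291,180),(287,290)): print(onz(c,u,v,.049).round(4))
E
```

```text
293.6286926269531 137.69703674316406 34.69742202758789
head [ 0.52368553 -0.24168219  0.072     ] r -0.025626639265006645
180 278 303 26
195 278 302 25
250 276 299 24
285 275 297 23
[ 0.4954 -0.2647  0.049 ]
[ 0.4168 -0.3295  0.049 ]
```

```bash
python3 - <<'E'
from h import *
print(rel([.4836,-.2748,.038],[np.pi,0,.69]))
E
```

```text
(array([-0.0051,  0.007 ,  0.2044]), array([0.    , 0.    , 0.0047]))
```

```bash
python3 -m jog '[{"tx":-0.005,"ty":0.007,"tz":0.07,"wx":0,"wy":0,"wz":0.0047},{"tx":-0.005,"ty":0.007,"tz":0.14,"wx":0,"wy":0,"wz":0.0047},{"tx":-0.005,"ty":0.007,"tz":0.18,"wx":0,"wy":0,"wz":0.0047},{"tx":-0.005,"ty":0.007,"tz":0.204,"wx":0,"wy":0,"wz":0.0047},{"tx":-0.005,"ty":0.007,"tz":0.204,"wx":0,"wy":0,"wz":0.0047}]' 0
python3 -m jog '[{"tx":0,"ty":0,"tz":0,"wx":0,"wy":0,"wz":0},{"tx":0,"ty":0,"tz":0,"wx":0,"wy":0,"wz":0},{"tx":0,"ty":0,"tz":0,"wx":0,"wy":0,"wz":0},{"tx":0,"ty":0,"tz":0,"wx":0,"wy":0,"wz":0},{"tx":0,"ty":0,"tz":0,"wx":0,"wy":0,"wz":0},{"tx":0,"ty":0,"tz":0,"wx":0,"wy":0,"wz":0}]' 1 60
```

```text
time_s: 2.0
eef_pos: [0.4832, -0.2746, 0.0375]
ee_rot: [-3.139, 0.0, 0.689]
ft_force: [-0.1, -0.3, 0.5]
width: 0.088
grip_force: 0.0
time_s: 2.75
eef_pos: [0.4843, -0.2739, 0.0383]
ee_rot: [-3.142, 0.0, 0.691]
ft_force: [0.6, -0.1, 0.5]
width: 0.0304
grip_force: 0.0
```

```bash
python3 -m jog '[{"tx":0,"ty":0,"tz":0,"wx":0,"wy":0,"wz":0},{"tx":0,"ty":0,"tz":0,"wx":0,"wy":0,"wz":0},{"tx":0,"ty":0,"tz":0,"wx":0,"wy":0,"wz":0},{"tx":0,"ty":0,"tz":-0.03,"wx":0,"wy":0,"wz":0},{"tx":0,"ty":0,"tz":-0.1,"wx":0,"wy":0,"wz":0},{"tx":0,"ty":0,"tz":-0.15,"wx":0,"wy":0,"wz":0},{"tx":0,"ty":0,"tz":-0.2,"wx":0,"wy":0,"wz":0},{"tx":0,"ty":0,"tz":-0.25,"wx":0,"wy":0,"wz":0}]' 1 60
python3 - <<'E'
from h import *
P=np.array([.43,.03,.25]); print(rel(P))
c=cam('wrist'); s=bot.sense()
E=c[3].copy(); d=P-s['eef_pos']; E[:3,3]-=E[:3,:3]@d
c2=(*c[:3],E,c[4]); print('pin',proj(c2,[.5205,.146,.086]),'bolt',proj(c2,[.569,-.029,.072]),'head',proj(c2,P+.052*np.array([.771,.637,0])+[0,0,.034]))
E
```

```text
time_s: 3.75
eef_pos: [0.484, -0.2737, 0.2391]
ee_rot: [-3.14, 0.0, 0.691]
ft_force: [0.7, 0.4, -3.9]
width: 0.0213
grip_force: 60.0
(array([ 0.1899, -0.3356, -0.0133]), array([0., 0., 0.]))
pin [242.27420118   5.84627257] bolt [440.39342822 107.04048404] head [281.57089319 167.53012234]
```

```bash
python3 -m jog '[{"tx":0.24,"ty":-0.335,"tz":-0.015,"wx":0,"wy":0,"wz":0},{"tx":0.24,"ty":-0.335,"tz":-0.015,"wx":0,"wy":0,"wz":0},{"tx":0.24,"ty":-0.335,"tz":-0.015,"wx":0,"wy":0,"wz":0},{"tx":0.24,"ty":-0.335,"tz":-0.015,"wx":0,"wy":0,"wz":0},{"tx":0.24,"ty":-0.335,"tz":-0.015,"wx":0,"wy":0,"wz":0},{"tx":0.24,"ty":-0.335,"tz":-0.015,"wx":0,"wy":0,"wz":0},{"tx":0.24,"ty":-0.335,"tz":-0.015,"wx":0,"wy":0,"wz":0},{"tx":0.24,"ty":-0.335,"tz":-0.015,"wx":0,"wy":0,"wz":0}]'
python3 - <<'E'
from h import *
import pickle
pickle.dump(cam('wrist'),open('pics/w3.pkl','wb')); snap('wrist','w3.png')
E
```

```text
time_s: 4.75
eef_pos: [0.4616, 0.0542, 0.25]
ee_rot: [-3.141, 0.001, 0.69]
ft_force: [-0.1, -0.2, -2.8]
width: 0.0216
grip_force: 60.0
```

View pics/w3.png

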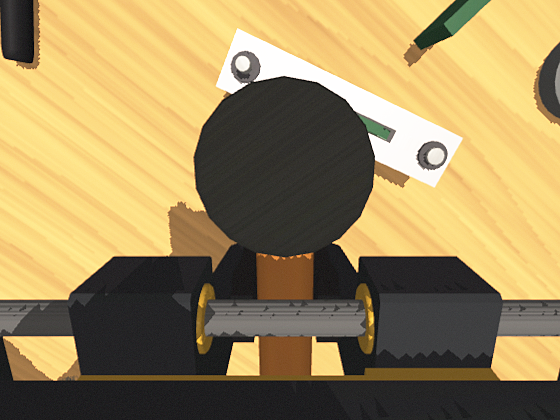

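The pin is at (243,64), the bolt at (434,156) and the mallet head at (284,166). The slot gap (notch) is at (390,136), at the bolt end.

```bash
python3 - <<'E'
from h import *
import pickle
c=pickle.load(open('pics/w3.pkl','rb'))
pin=onz(c,243,63.5,.086); col=onz(c,246,67,.066); bolt=onz(c,434.5,156,.072)
print(pin,col,bolt,np.linalg.norm((pin-bolt)[:2]),'slot end',onz(c,394,136,.062))
hd=onz(c,284,166.5,.25+.034); s=bot.sense(); print('head',hd, hd-s['eef_pos'])
d=pin-bolt; print('yaw',np.degrees(np.arctan2(d[1],d[0])), 'ctr',(pin+bolt)/2)
off=hd-s['eef_pos']; print(rel([*(pin-off)[:2],.135]))
E
```

```text
[0.520145  0.1445604 0.086    ] [0.51998116 0.14419526 0.066     ] [ 0.56813991 -0.03154107  0.072     ] 0.18252462155802013 slot end [0.55918943 0.00566033 0.062     ]
head [0.50234649 0.08704946 0.284     ] [0.0406825  0.03303098 0.03402969]
yaw 105.24519692292662 ctr [0.54414245 0.05650966 0.079     ]
(array([ 0.063 , -0.0413,  0.1437]), array([0., 0., 0.]))
```

```bash
python3 -m jog '[{"tx":0.063,"ty":-0.0413,"tz":0.05,"wx":0,"wy":0,"wz":0},{"tx":0.063,"ty":-0.0413,"tz":0.1,"wx":0,"wy":0,"wz":0},{"tx":0.063,"ty":-0.0413,"tz":0.1437,"wx":0,"wy":0,"wz":0},{"tx":0.063,"ty":-0.0413,"tz":0.1437,"wx":0,"wy":0,"wz":0},{"tx":0.063,"ty":-0.0413,"tz":0.157,"wx":0,"wy":0,"wz":0},{"tx":0.063,"ty":-0.0413,"tz":0.167,"wx":0,"wy":0,"wz":0},{"tx":0.063,"ty":-0.0413,"tz":0.175,"wx":0,"wy":0,"wz":0},{"tx":0.063,"ty":-0.0413,"tz":0.175,"wx":0,"wy":0,"wz":0}]'
```

```text
time_s: 5.8
eef_pos: [0.4804, 0.1121, 0.1114]
ee_rot: [3.139, -0.003, 0.69]
ft_force: [0.4, -2.2, 2.2]
width: 0.0214
grip_force: 60.0
```

```bash
python3 -m jog '[{"tx":0,"ty":0,"tz":0.004,"wx":0,"wy":0,"wz":0},{"tx":0,"ty":0,"tz":0.006,"wx":0,"wy":0,"wz":0},{"tx":0,"ty":0,"tz":0.008,"wx":0,"wy":0,"wz":0},{"tx":0,"ty":0,"tz":0.008,"wx":0,"wy":0,"wz":0}]'
python3 - <<'E'
from h import *
b=snap('side','s1.png'); w=snap('wrist')
im=np.zeros((560,800,3),np.uint8)
im[:480,:400]=cv2.resize(b[170:290,270:370],(400,480)); im[:300,400:]=cv2.resize(w,(400,300))
cv2.imwrite('pics/c2.png',im[:,:,::-1])
E
```

```text
time_s: 6.3
eef_pos: [0.4798, 0.1117, 0.1056]
ee_rot: [3.139, -0.001, 0.691]
ft_force: [-6.1, -6.6, 14.1]
width: 0.0214
grip_force: 60.0
```

View pics/c2.png

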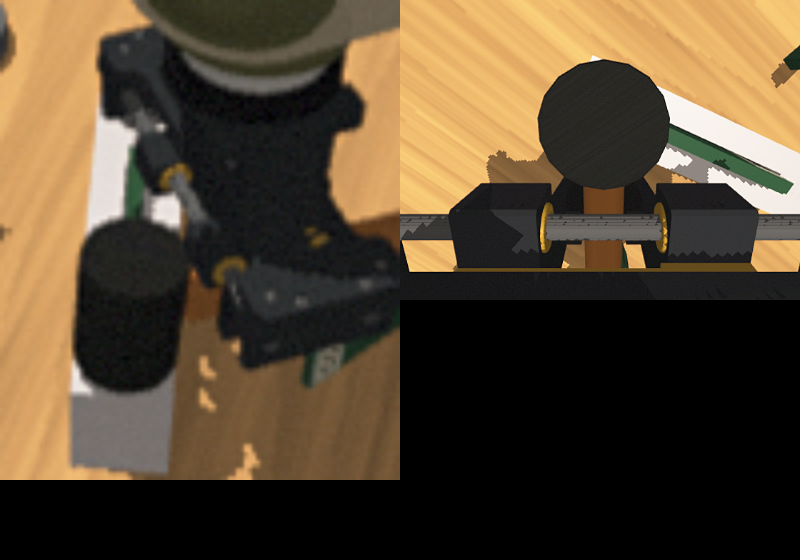

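The side view shows the mallet head seated on the pin, and the wrist view shows the plate's green edge risen. I'll press a little more to make sure the pin is on its stop.

```bash
python3 -m jog '[{"tx":0,"ty":0,"tz":0.002,"wx":0,"wy":0,"wz":0},{"tx":0,"ty":0,"tz":0.004,"wx":0,"wy":0,"wz":0},{"tx":0,"ty":0,"tz":0.004,"wx":0,"wy":0,"wz":0}]'
```

```text
time_s: 6.78
eef_pos: [0.4792, 0.1115, 0.1023]
ee_rot: [3.14, 0.0, 0.691]
ft_force: [-9.3, -9.1, 15.7]
width: 0.0214
grip_force: 60.0
```

```bash
python3 -m jog '[{"tx":0,"ty":0,"tz":-0.03,"wx":0,"wy":0,"wz":0},{"tx":0,"ty":0,"tz":-0.09,"wx":0,"wy":0,"wz":0},{"tx":0,"ty":0.03,"tz":-0.16,"wx":0,"wy":0,"wz":0},{"tx":-0.063,"ty":0.1,"tz":-0.185,"wx":0,"wy":0,"wz":0},{"tx":-0.063,"ty":0.1,"tz":-0.185,"wx":0,"wy":0,"wz":0},{"tx":-0.063,"ty":0.1,"tz":-0.185,"wx":0,"wy":0,"wz":0}]'
python3 - <<'E'
from h import *
import pickle
c=cam('wrist');pickle.dump(c,open('pics/w4.pkl','wb')); w=snap('wrist','w4.png'); b=snap('side','s4.png'); 
im=np.zeros((600,800,3),np.uint8)
im[:315,:420]=cv2.resize(w,(420,315)); 
u,v=proj(cam('side'),[.52,.1445,.07]).astype(int); im[:600,430:800]=cv2.resize(b[v-80:v+40,u-37:u+37],(370,600),interpolation=cv2.INTER_CUBIC)
u,v=proj(c,[.52,.1445,.075]).astype(int); v=max(v,35);im[320:600,:420]=cv2.resize(w[v-35:v+35,u-52:u+53],(420,280)); print(u,v)
cv2.imwrite('pics/c3.png',im[:,:,::-1])
E
```

```text
time_s: 7.52
eef_pos: [0.4913, 0.0183, 0.2486]
ee_rot: [-3.141, -0.0, 0.689]
ft_force: [0.3, 0.7, -4.2]
width: 0.0212
grip_force: 60.0
187 65
```

View pics/c3.png

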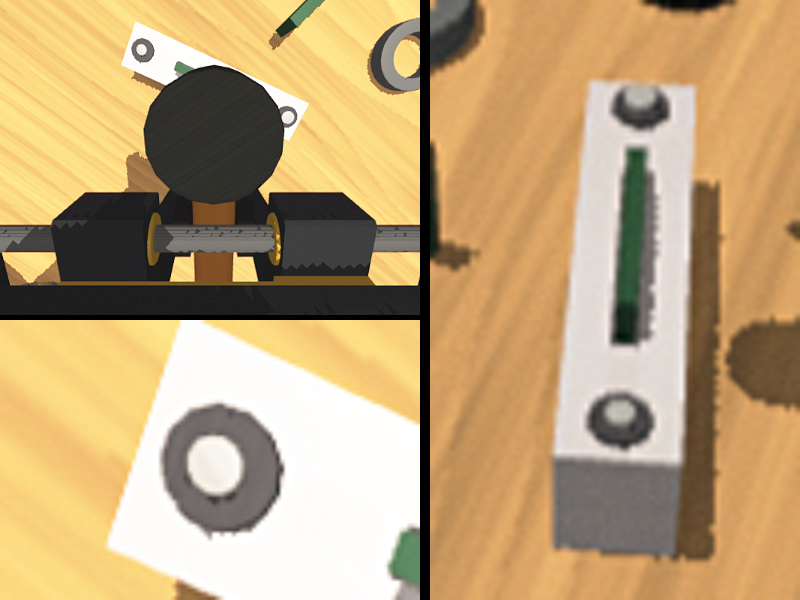

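```bash
python3 - <<'E'
from h import *
import pickle
def cent(im,c,name):
    u,v=proj(c,[.52,.1445,.07]); u,v=int(u),int(v); r=22
    v0=max(v-r,0);g=cv2.cvtColor(im,cv2.COLOR_BGR2GRAY)[v0:v+r,u-r:u+r]; g=cv2.resize(g,None,fx=8,fy=8,interpolation=cv2.INTER_CUBIC)
    t,m=cv2.threshold(g,0,255,cv2.THRESH_BINARY_INV+cv2.THRESH_OTSU)
    cs,h=cv2.findContours(m,cv2.RETR_CCOMP,cv2.CHAIN_APPROX_NONE)
    ctr=np.array(g.shape)[::-1]/2
    for k,cc in enumerate(cs):
        if cv2.contourArea(cc)>900: e=cv2.fitEllipse(cc); print(name,'hole' if h[0][k][3]>=0 else 'outer',np.round((np.array(e[0])+.5)/8-.5+[u-r,v0],2),np.round(np.array(e[1])/8,1))
cw=pickle.load(open('pics/w4.pkl','rb')); cs_=cam('side')
cent(cv2.imread('pics/w4.png'),cw,'w4'); cent(cv2.imread('pics/s4.png'),cs_,'side')
c3=pickle.load(open('pics/w3.pkl','rb')); cent(cv2.imread('pics/w3.png'),c3,'w3')
for n,c in(('w4',cw),('side',cs_),('w3',c3)):
    print(n,[ (proj(c,[.52,.1445,z])-proj(c,[.52,.1445,.066])).round(2) for z in (.062,.070,.074,.078,.086)])
E
```

```text
w4 outer [190.02  66.84] [29.5 32.9]
w4 hole [188.27  65.69] [13.6 15. ]
side outer [300.58 260.69] [10.9 13.1]
side hole [300.52 258.91] [4.6 5.8]
side outer [303.09 255.58] [37.1 52.1]
side outer [302.75 239.82] [ 8.5 12.8]
w3 outer [247.37  69.52] [28.9 42.6]
w3 hole [242.15  63.02] [14.8 15.8]
w4 [array([1.24, 0.56]), array([-1.28, -0.58]), array([-2.59, -1.17]), array([-3.93, -1.78]), array([-6.74, -3.05])]
side [array([-0.06,  1.27]), array([ 0.06, -1.28]), array([ 0.11, -2.58]), array([ 0.17, -3.88]), array([ 0.29, -6.52])]
w3 [array([0.51, 0.56]), array([-0.53, -0.57]), array([-1.07, -1.16]), array([-1.62, -1.77]), array([-2.78, -3.03])]
```

The pin top measures about 70.4 mm, which is home. Now I return the mallet to its original clear spot.

```bash
python3 - <<'E'
from h import *
print(rel([.4836,-.2748,.10]), rel([.4836,-.2748,.042]))
E
```

```text
(array([-0.2418,  0.2778,  0.1848]), array([0., 0., 0.])) (array([-0.2418,  0.2779,  0.2573]), array([0., 0., 0.]))
```

```bash
python3 -m jog '[{"tx":-0.242,"ty":0.278,"tz":0,"wx":0,"wy":0,"wz":0},{"tx":-0.242,"ty":0.278,"tz":0,"wx":0,"wy":0,"wz":0},{"tx":-0.242,"ty":0.278,"tz":0,"wx":0,"wy":0,"wz":0},{"tx":-0.242,"ty":0.278,"tz":0,"wx":0,"wy":0,"wz":0},{"tx":-0.242,"ty":0.278,"tz":0.08,"wx":0,"wy":0,"wz":0},{"tx":-0.242,"ty":0.278,"tz":0.15,"wx":0,"wy":0,"wz":0},{"tx":-0.242,"ty":0.278,"tz":0.21,"wx":0,"wy":0,"wz":0},{"tx":-0.242,"ty":0.278,"tz":0.245,"wx":0,"wy":0,"wz":0},{"tx":-0.242,"ty":0.278,"tz":0.257,"wx":0,"wy":0,"wz":0},{"tx":-0.242,"ty":0.278,"tz":0.257,"wx":0,"wy":0,"wz":0}]'
python3 -m jog '[{"tx":0,"ty":0,"tz":0.002,"wx":0,"wy":0,"wz":0},{"tx":0,"ty":0,"tz":0.004,"wx":0,"wy":0,"wz":0},{"tx":0,"ty":0,"tz":0.004,"wx":0,"wy":0,"wz":0}]'
```

```text
time_s: 8.88
eef_pos: [0.4845, -0.2754, 0.0431]
ee_rot: [-3.141, -0.0, 0.692]
ft_force: [-0.4, 0.2, -2.1]
width: 0.0211
grip_force: 60.0
time_s: 9.25
eef_pos: [0.4841, -0.2761, 0.0403]
ee_rot: [3.141, -0.0, 0.691]
ft_force: [-0.2, 0.2, -3.0]
width: 0.0214
grip_force: 60.0
```

```bash
python3 -m jog '[{"tx":0,"ty":0,"tz":0.002,"wx":0,"wy":0,"wz":0},{"tx":0,"ty":0,"tz":0.003,"wx":0,"wy":0,"wz":0},{"tx":0,"ty":0,"tz":0.003,"wx":0,"wy":0,"wz":0}]'
python3 -m jog '[{"tx":0,"ty":0,"tz":0,"wx":0,"wy":0,"wz":0},{"tx":0,"ty":0,"tz":0,"wx":0,"wy":0,"wz":0},{"tx":0,"ty":0,"tz":0,"wx":0,"wy":0,"wz":0},{"tx":0,"ty":0,"tz":0,"wx":0,"wy":0,"wz":0},{"tx":0,"ty":0,"tz":0,"wx":0,"wy":0,"wz":0},{"tx":0,"ty":0,"tz":-0.04,"wx":0,"wy":0,"wz":0},{"tx":0,"ty":0,"tz":-0.1,"wx":0,"wy":0,"wz":0},{"tx":0,"ty":0,"tz":-0.16,"wx":0,"wy":0,"wz":0},{"tx":0,"ty":0,"tz":-0.22,"wx":0,"wy":0,"wz":0}]' 0
```

```text
time_s: 9.62
eef_pos: [0.4839, -0.276, 0.0374]
ee_rot: [-3.141, 0.0, 0.691]
ft_force: [-0.3, -0.2, -3.1]
width: 0.0213
grip_force: 60.0
time_s: 10.75
eef_pos: [0.4838, -0.2758, 0.2151]
ee_rot: [-3.142, -0.0, 0.691]
ft_force: [0.9, -0.7, 0.8]
width: 0.088
grip_force: 0.0
```

```bash
python3 - <<'E'
from h import *
print(bot.sense()['joint_positions'].round(3))
for yaw in (1.836,-1.306): print(yaw, rel([.537,.0826,.20],[np.pi,0,yaw]))
E
```

```text
[-0.731  0.426  1.351  0.     1.365  0.149]
1.836 (array([ 0.3367, -0.3029,  0.0189]), array([-0.    , -0.    , -0.1823]))
-1.306 (array([ 0.3367, -0.3029,  0.0189]), array([-0.    ,  0.    ,  0.3178]))
```

```bash
python3 -m jog '[{"tx":0.337,"ty":-0.303,"tz":0.019,"wx":0,"wy":0,"wz":-0.1823},{"tx":0.337,"ty":-0.303,"tz":0.019,"wx":0,"wy":0,"wz":-0.1823},{"tx":0.337,"ty":-0.303,"tz":0.019,"wx":0,"wy":0,"wz":-0.1823},{"tx":0.337,"ty":-0.303,"tz":0.019,"wx":0,"wy":0,"wz":-0.1823},{"tx":0.337,"ty":-0.303,"tz":0.019,"wx":0,"wy":0,"wz":-0.1823},{"tx":0.337,"ty":-0.303,"tz":0.019,"wx":0,"wy":0,"wz":-0.1823},{"tx":0.337,"ty":-0.303,"tz":0.019,"wx":0,"wy":0,"wz":-0.1823},{"tx":0.337,"ty":-0.303,"tz":0.019,"wx":0,"wy":0,"wz":-0.1823},{"tx":0.337,"ty":-0.303,"tz":0.019,"wx":0,"wy":0,"wz":-0.1823}]' 0
python3 - <<'E'
from h import *
c=cam('wrist'); w=snap('wrist','w5.png'); sc=snap('scene','sc5.png')
print(rel([.537,.0826,.085],[np.pi,0,1.836]))
im=np.zeros((420,800,3),np.uint8); im[:300,:400]=cv2.resize(w,(400,300))
im[:320,400:]=cv2.resize(sc[160:240,210:310],(400,320),interpolation=cv2.INTER_CUBIC)
im[320:,400:500]=sc[180:280,80:180]
cv2.imwrite('pics/c5.png',im[:,:,::-1])
print([proj(c,p).round(1) for p in ([.537,.0826,.085],[.5309,.1048,.085])])
E
```

```text
time_s: 11.88
eef_pos: [0.5374, 0.0814, 0.1983]
ee_rot: [-3.142, 0.0, 1.833]
ft_force: [0.6, 0.2, 0.1]
width: 0.0879
grip_force: 0.0
(array([ 1.400e-03, -1.000e-04,  1.417e-01]), array([ 0.    ,  0.    , -0.0004]))
[array([284.8, 203.2]), array([284.6, 172. ])]
```

View pics/c5.png

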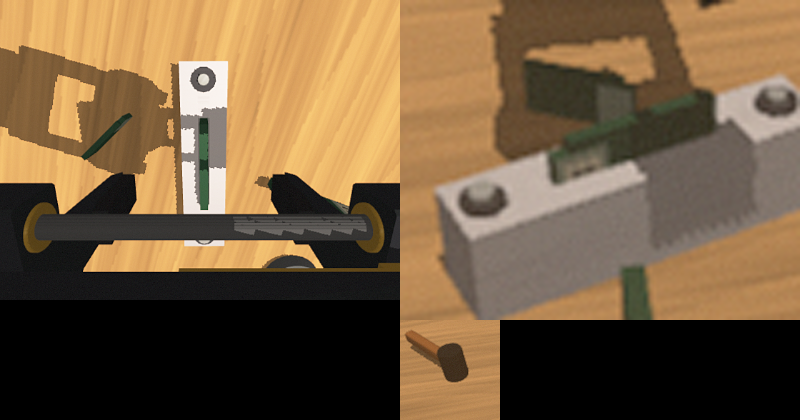

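The scene crop shows the notch, frosted end and label at the bolt end, with the label facing the scene camera (+x). The clear half is at the pin end, and the wrist view has the plate centred between the fingers at u≈286. The mallet is back on the bench. Now I descend and grip.

```bash
python3 -m jog '[{"tx":0.0014,"ty":0,"tz":0.06,"wx":0,"wy":0,"wz":0},{"tx":0.0014,"ty":0,"tz":0.11,"wx":0,"wy":0,"wz":0},{"tx":0.0014,"ty":0,"tz":0.135,"wx":0,"wy":0,"wz":0},{"tx":0.0014,"ty":0,"tz":0.1415,"wx":0,"wy":0,"wz":0},{"tx":0.0014,"ty":0,"tz":0.1415,"wx":0,"wy":0,"wz":0}]' 0
python3 -m jog '[{"tx":0,"ty":0,"tz":0,"wx":0,"wy":0,"wz":0},{"tx":0,"ty":0,"tz":0,"wx":0,"wy":0,"wz":0},{"tx":0,"ty":0,"tz":0,"wx":0,"wy":0,"wz":0},{"tx":0,"ty":0,"tz":0,"wx":0,"wy":0,"wz":0},{"tx":0,"ty":0,"tz":0,"wx":0,"wy":0,"wz":0},{"tx":0,"ty":0,"tz":0,"wx":0,"wy":0,"wz":0},{"tx":0,"ty":0,"tz":0,"wx":0,"wy":0,"wz":0},{"tx":0,"ty":0,"tz":0,"wx":0,"wy":0,"wz":0},{"tx":0,"ty":0,"tz":0,"wx":0,"wy":0,"wz":0},{"tx":0,"ty":0,"tz":0,"wx":0,"wy":0,"wz":0},{"tx":0,"ty":0,"tz":0,"wx":0,"wy":0,"wz":0}]' 1 30
```

```text
time_s: 12.6
eef_pos: [0.5374, 0.0833, 0.0855]
ee_rot: [3.141, 0.0, 1.835]
ft_force: [-0.0, 0.3, -0.1]
width: 0.0884
grip_force: 0.0
time_s: 13.98
eef_pos: [0.5371, 0.0837, 0.085]
ee_rot: [3.142, 0.0, 1.836]
ft_force: [0.5, 0.6, -0.8]
width: 0.0088
grip_force: 30.0
```

```bash
python3 -m jog '[{"tx":0,"ty":0,"tz":-0.02,"wx":0,"wy":0,"wz":0},{"tx":0,"ty":0,"tz":-0.05,"wx":0,"wy":0,"wz":0},{"tx":0,"ty":0,"tz":-0.09,"wx":0,"wy":0,"wz":0},{"tx":0,"ty":0,"tz":-0.14,"wx":0,"wy":0,"wz":0},{"tx":0,"ty":0,"tz":-0.2,"wx":0,"wy":0,"wz":0},{"tx":0,"ty":0,"tz":-0.26,"wx":0,"wy":0,"wz":0},{"tx":0,"ty":0,"tz":-0.32,"wx":-0.02,"wy":0,"wz":0},{"tx":0,"ty":0,"tz":-0.36,"wx":-0.04,"wy":0,"wz":0},{"tx":0,"ty":0,"tz":-0.36,"wx":-0.06,"wy":0,"wz":0},{"tx":0,"ty":0,"tz":-0.36,"wx":-0.08,"wy":0,"wz":0},{"tx":0,"ty":0,"tz":-0.36,"wx":-0.1,"wy":0,"wz":0},{"tx":0,"ty":0,"tz":-0.36,"wx":-0.12,"wy":0,"wz":0},{"tx":0,"ty":0,"tz":-0.36,"wx":-0.14,"wy":0,"wz":0},{"tx":0,"ty":0,"tz":-0.36,"wx":-0.16,"wy":0,"wz":0},{"tx":0,"ty":0,"tz":-0.36,"wx":-0.18,"wy":0,"wz":0},{"tx":0,"ty":0,"tz":-0.36,"wx":-0.2,"wy":0,"wz":0},{"tx":0,"ty":0,"tz":-0.36,"wx":-0.2,"wy":0,"wz":0},{"tx":0,"ty":0,"tz":-0.36,"wx":-0.2,"wy":0,"wz":0}]'
python3 - <<'E'
from h import *
s=bot.sense(); print(s['joint_positions'].round(3), R.from_euler('xyz',s['ee_rot']).as_matrix().round(2))
a=snap('scene','sc6.png'); b=snap('side','s6.png')
u,v=proj(cam('scene'),s['eef_pos']).astype(int); u2,v2=proj(cam('side'),s['eef_pos']).astype(int)
im=np.zeros((400,800,3),np.uint8)
u=np.clip(u,80,480);v=np.clip(v,60,360);u2=np.clip(u2,80,480);v2=np.clip(v2,60,360)
im[:300,:400]=cv2.resize(a[v-60:v+60,u-80:u+80],(400,300)); im[:300,400:]=cv2.resize(b[v2-60:v2+60,u2-80:u2+80],(400,300))
im[300:400,:140]=a[180:280,60:200]; im[300:400,150:290]=b[120:220,300:440]
cv2.imwrite('pics/c6.png',im[:,:,::-1])
E
```

```text
time_s: 16.23
eef_pos: [0.5367, 0.0836, 0.3722]
ee_rot: [1.887, -0.001, 1.836]
ft_force: [0.0, -0.4, -0.6]
width: 0.0088
grip_force: 30.0
[-0.29   0.026  1.915  1.575  0.525 -1.765] [[-0.26  0.3   0.92]
 [ 0.97  0.08  0.25]
 [ 0.    0.95 -0.31]]
```

View pics/c6.png

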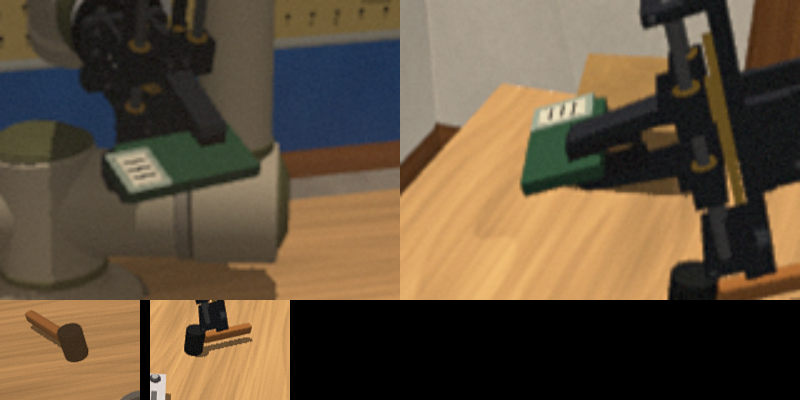

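Both views show the plate held by its clear end, with the label face up (about 18° from flat) at 0.37 m. The mallet is standing on the bench.

```bash
python3 -c "
from station import bot
print(bot.sense()['qd'].round(3)); print(bot.hand_in())"
```

```text
[ 0.003 -0.003 -0.008  0.006  0.001 -0.01 ]
the job is handed in; nothing more can be done
None
```

Job handed in at about 16 s: I pressed the pin home with the mallet (pin top measured at about 70 mm), set the mallet back on the bench and let go, and am holding the plate by its clear half at about 37 cm, label face up and about 18° from flat.

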